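Shut the drawers and set the lock plate

ROBOT

A 6-joint arm with a two-finger parallel gripper is mounted at the origin on a cart in front of the work surface, level with it; the furniture and walls round the work are solid. World frame = base frame: x ahead of the robot, y to its left, z up, the work surface at z = 0. Lengths are in m, angles in rad, forces in N, time in s.
With the tool pointing down it reaches from about 0.4 to 0.825 m from the base axis. Payload 7 kg.
Tool frame: the origin (TCP) lies at the very end of the fingers, on their centre line; the grasp point (between the pads) lies 19 mm behind it (arm.pinch_z is the z of the grasp point in the tool frame, in m); z points along the fingers, y is the direction in which the jaws open and shut (so a half turn about z gives the same grasp; the last joint's range is limited). The gripper opens to 88 mm and grips with 3 to 60 N. Pads are 19 mm wide; open, the fingers measure 130 mm over their backs; the gripper's body (78 mm by 193 mm) begins 47 mm behind the grasp point.
Start: joints at [0.288, 0.359, 0.012, 0, -1.224, -0.288], TCP at [0.675, -0, 0.227] pointing down, gripper open.
Joint ranges: [-3.07, 3.07], [-1.43, 2.12], [-1.02, 1.25], [-3.03, 1.67], [-3.05, -0], [-3.03, 3.03]. Speed limits (rad/s): [2.39, 2.39, 3.01, 3.14, 3.14, 3.14].

INTERFACE

Orientations are given as [roll, pitch, yaw] about the fixed x, y, z axes, in that order (R = Rz(yaw) Ry(pitch) Rx(roll)).
In Python, from station import arm gives the robot as it stands.
- The arm moves only by the tool drive_tool, never from a script. Its argument "targets" is a list of rows, each a list of 6 numbers: the shift along the world's x, y, z in units of 0.04 m (1.0 is 0.04 m), then the turn, a rotation vector about the world's x, y, z in units of 6 degrees (1.0 is 6 degrees). In form: [[x, y, z, wx, wy, wz], ...]. A call has 1 to 5 rows; each row shifts and turns the commanded pose from where the row before left it; what a row does not reach is not made up. A row lasts 1/8 s, in which the tool goes at most 62.5 mm and 10.7 degrees, less where a joint would pass 70% of its speed; a pose out of reach is approached as far as the arm can. A call with a number of a shift or a turn outside -1 to 1 is refused whole. A call with a gripper value outside its range is refused whole. "claw" is the opening, from 0 (shut) to 1 (fully open), set as the call begins (left out, the last holds). The fingers move at their own pace and stop on an object; "newtons" is the grip in N (left out, the last holds). Time passes only in rows, so rows that do not move let the fingers close. It gives the time, the measured TCP pose, the force and the opening at its end, in the units of the state.
- arm.get_state(): the state, without advancing time (a new reading comes with each control period).
- arm.grab_frame(name): name is "scene" or "side" or "wrist"; returns (picture, depth): 384x512x3 uint8, red, green, blue; 384x512 float32, m along the optical axis (not along the pixel's ray), 0 where there is no reading.
- arm.get_calibration(name): a dict with "mtx" (3x3 intrinsics, pixels), "origin" and "rotation" of the camera in the world. Camera axes: x right, y up, looking along -z (the intrinsics and any distortion apply to the point x, -y, -z); pixel columns grow to the right and rows downward; lengths in m; the calibration is good to about 2 mm. A picture is of the moment at which its call begins: read the wrist's pose just before it. get_calibration takes no time and is no camera call; for the wrist camera it gives the pose at the moment of the call.
- arm.job_done(): hands the job in, once; it reports no verdict.
Trained networks look in the newest picture that a camera, given by its name, has taken for a name from the list of things; names that differ only in an ending like _2 or _b are one class to them, and where a whole thing is asked for, a point or a joint stands for the part that bears it (a point fixed in the world has none). Each returns a list of dicts, best first, with "score" (0 to 1); they miss things now and then, are a little off and sometimes report something else, mostly with a low value. They report only what shows in the picture. A call takes as long as a camera call.
- arm.search_frame(target, camera): "point" ([x, y, z] in m, in the coordinates of the camera as it stood for that picture, good to about 4 mm: the middle of the surface that is visible of it).
- arm.cut_out(target, camera): "pixels" (384x512 bool, what is visible of it).
- arm.landmark_of(target, camera): "point" ([x, y, z] in m, in the coordinates of the camera as it stood for that picture, good to about 4 mm: a listed point, or the origin of a listed thing).
The state is a dict: "t": time; "q": joint angles; "qd": joint speeds; "joint_efforts": joint torques, N m; "eef_pos": TCP position; "ee_rot": TCP orientation; "force": force on the tool from outside, world axes, zero at the start; "moment": the same for the moment, N m; "width": finger opening in m.
Only numpy, scipy, OpenCV 4.12 (cv2) and the standard library are available. Lean on these libraries where they do the work, as an engineer would, in place of code of your own. Each camera call takes 0.05 s, during which the arm holds its last target. There are 200 camera calls.

TASK

The little blue drawer cabinet has been left open: with the fingertips push both grey drawers fully home, and then push the orange lock plate on top of the cabinet by its upright tab all the way to its stop towards the right-hand drawer, so that its tongues bar both drawers. Do not slide the lock plate before both drawers are in. Leave what lies in the drawers and the other things on the bench untouched.

Things in the scene. Friction and masses are not known exactly. Their poses are not given: they have to be found in the camera images.
- cabinet: fixed blue cabinet, 130 (x) x 238 (y) x 70 mm high; origin under its centre on the bench; turned differently each time. x points from front to back (front face at x = -65 mm), y to the left seen from the front, z up. Posts 18 mm wide left, between and right of the drawers. Guide strips 5 mm high on top. Mind the lamp shade hanging 0.7 m up at the bench's near edge and the chair back (0.36 m high)
- drawer_left_front (a point): point on the outside of the left drawer's grey front, midway across, 48 mm above the bench. The front is 89 mm wide, 8 to 62 mm above the bench, 3 mm proud of the cabinet when shut; a black pull lip 44 mm wide sticks out 10 mm, 11 to 15 mm above the bench. The drawer is open at the top, 118 mm long. Axes as the cabinet's
- drawer_right_front (a point): the same point on the right drawer's front
- drawer_left (a joint): how far the left drawer stands open, in m: 0 is shut against its stop, 0.075 fully open; it slides along the cabinet's x, with about 1.5 N of friction, and stays where it is left
- drawer_right (a joint): the same for the right drawer
- lock_tab (a point): centre of the upright tab of the orange lock plate, 90 mm above the bench. The tab is 44 mm along the cabinet's x, 8 mm along its y; it stands on the plate, whose top is 74 mm above the bench, and reaches up to 102 mm. Two small ribs prop its right side; its left side is plain. It stands 66 mm behind the cabinet's front face. Axes as the cabinet's
- lock_plate (a joint): how far the lock plate is slid, in m: 0 is open, 0.036 is its stop. It slides along the cabinet's -y, towards the right drawer, with 1.5 N of friction, and stays where left. Two tongues 10 mm wide hang from it before the left and middle posts (over the drawers' edges once slid), up to 10 mm out from the cabinet's front face, down to 48 mm above the bench
- solder_reel: reel of solder, 46 mm across, 39 mm high, standing in the left drawer; origin under its centre
- sanding_block: brown sanding block, 42 x 71 x 24 mm, lying in the right drawer; origin under its centre
- model_car_red: red model car, 37 x 93 x 34 mm, on the bench to the right of the cabinet; origin under its centre
- film_can: black film can with a grey cap, 36 mm across, 56 mm high, on the bench behind the car; origin under its centre
- pliers: pliers with red handles, 156 x 54 x 13 mm, lying on the bench well to the right of the cabinet; origin under their centre
- magnifier: black eyepiece magnifier, 35 mm across, 26 mm high, on the bench off the cabinet's front right corner; origin under its centre

How it is judged:
By the outcome, as a careful person would: the job done as asked, in the order asked, and still so for the second after the job is handed in, with the robot touching nothing.
It also fails if it takes over 54 s, if anything falls off the work surface, if the arm or the gripper's body presses on something with over 40 N, if the wrist force passes 120 N, or if a joint passes its speed limit or range.

## Working session

There is one attempt and no reset: what is moved stays moved. The work goes in short steps, Python scripts to look and compute and a tool call to move; the robot and the scene stay as the last step left them, time stands still between calls to the robot, and variables do not carry over. Pictures are saved under pics/ and viewed, about 8 in all and at most 12, crops included, and the job is handed in when it is done.

Besides the shell and the picture viewer there is one more tool, called after "Call:" as name([rows], argument=value, ...), one row to a line, values as JSON. drive_tool: Moves the arm, as the interface text tells. Shifts and turns lie within -1 to 1; 1 stands for 0.04 m of shift or 6 degrees of turn. Its arguments: {"type":"object","properties":{"targets":{"type":"array"},"claw":{"type":"number"},"newtons":{"type":"number"}},"required":["targets"]}

```bash
mkdir -p pics; cat > h.py <<'E'
from station import arm
import numpy as np, cv2
def world(cam,p):
    c=arm.get_calibration(cam); return np.array(c["rotation"])@np.array(p)+np.array(c["origin"])
def find(t,cam,f="landmark_of"):
    r=getattr(arm,f)(t,cam)
    return [(round(d["score"],2),np.round(world(cam,d["point"]),4).tolist()) for d in r[:2]]
def snap(cam,name):
    im,d=arm.grab_frame(cam); cv2.imwrite(f"pics/{name}.png",im[:,:,::-1]); return im,d
E
python3 - <<'E'
from h import *
for c in ["scene","side"]:
    snap(c,c+"0")
    for t in ["cabinet","drawer_left_front","drawer_right_front","lock_tab","magnifier","model_car_red","film_can","solder_reel","sanding_block"]:
        print(c,t,find(t,c))
a=cv2.imread("pics/scene0.png");b=cv2.imread("pics/side0.png")
s=arm.get_state();print(s["eef_pos"],s["ee_rot"],s["width"],s["t"])
E
```

```text
scene cabinet [(0.69, [0.8107, -0.0319, 1.2234])]
scene drawer_left_front [(0.6, [0.6668, -0.1758, 1.0795]), (0.48, [0.8143, -0.0284, 1.2269])]
scene drawer_right_front [(0.69, [0.6429, -0.1998, 1.0555])]
scene lock_tab [(0.57, [0.797, -0.0456, 1.2097])]
scene magnifier [(0.67, [0.6342, -0.2084, 1.0468])]
scene model_car_red [(0.59, [0.708, -0.1346, 1.1206]), (0.54, [0.7386, -0.104, 1.1513])]
scene film_can []
scene solder_reel [(0.52, [0.7645, -0.0782, 1.1771])]
scene sanding_block [(0.67, [0.5815, -0.2611, 0.9942]), (0.6, [0.7363, -0.1063, 1.149])]
side cabinet [(0.7, [3.4277, 3.7701, 3.4027])]
side drawer_left_front [(0.73, [3.1777, 3.5201, 3.1528])]
side drawer_right_front [(0.69, [3.4971, 3.8395, 3.4721]), (0.46, [4.4052, 4.7476, 4.3802])]
side lock_tab []
side magnifier [(0.78, [3.906, 4.2485, 3.8811])]
side model_car_red [(0.45, [4.0191, 4.3615, 3.9942])]
side film_can []
side solder_reel [(0.71, [3.2244, 3.5669, 3.1995])]
side sanding_block [(0.68, [3.1771, 3.5195, 3.1522]), (0.54, [3.5577, 3.9002, 3.5328])]
[ 6.74985858e-01 -5.04693614e-05  2.26572038e-01] [-3.14156867e+00  5.11853693e-06 -1.57082809e+00] 0.08769967986801719 1.0
```

View pics/scene0.png

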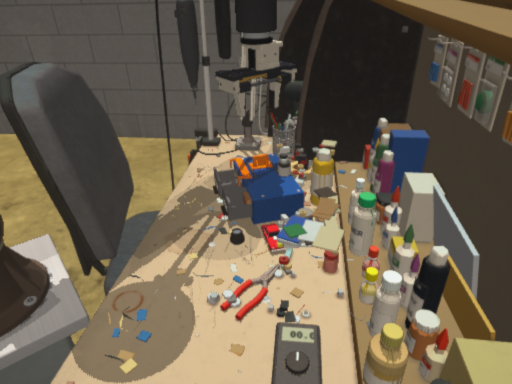

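View pics/side0.png

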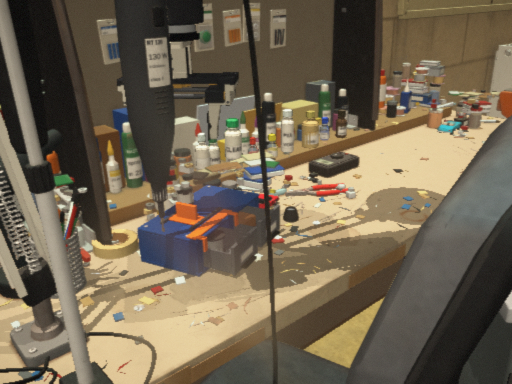

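The world conversion is clearly wrong (the points come out about 1 m up), so I'll check the calibration's format. The pictures show the cabinet at (260,190) in the scene view, with both drawers open towards the image left and the orange plate on top.

```bash
python3 - <<'E'
from h import *
for c in ["scene","side","wrist"]: print(c,arm.get_calibration(c))
print(arm.landmark_of("cabinet","scene"))
E
```

```text
scene {'mtx': array([[370.14247315,   0.        , 255.33862606],
       [  0.        , 370.14247315, 190.78998424],
       [  0.        ,   0.        ,   1.        ]]), 'origin': array([ 0.115353  , -0.72727095,  0.5280003 ]), 'rotation': array([ 1.04083255,  0.02384626, -0.65596274])}
side {'mtx': array([[495.94378768,   0.        , 255.26909906],
       [  0.        , 495.94378768, 190.45351612],
       [  0.        ,   0.        ,   1.        ]]), 'origin': array([0.48721647, 0.82966064, 0.46228689]), 'rotation': array([ 1.18810567,  0.0212295 , -3.07195865])}
wrist {'mtx': array([[280.65340362,   0.        , 257.18371545],
       [  0.        , 280.65340362, 191.00003714],
       [  0.        ,   0.        ,   1.        ]]), 'origin': array([ 0.67434682, -0.0718651 ,  0.38468004]), 'rotation': array([-2.71735366e-01,  1.03903049e-03,  3.14046177e+00])}
[{'point': [0.0257, -0.0162, -1.0199], 'score': 0.69}]
```

```bash
python3 - <<'E'
s=open('h.py').read()
s=s.replace('np.array(c["rotation"])@np.array(p)','Rotation.from_euler("xyz",c["rotation"]).apply(p)').replace("import numpy as np, cv2","import numpy as np, cv2\nfrom scipy.spatial.transform import Rotation")
open('h.py','w').write(s)
E
python3 - <<'E'
from h import *
snap("wrist","wrist0")
for c in ["scene","side","wrist"]:
    if c!="wrist": arm.grab_frame(c)
    for t in ["cabinet","drawer_left_front","drawer_right_front","lock_tab","magnifier","model_car_red"]:
        print(c,t,find(t,c))
E
```

```text
scene cabinet [(0.55, [0.6581, -0.046, 0.0002])]
scene drawer_left_front [(0.66, [0.5652, 0.0517, 0.0485]), (0.31, [0.6846, 0.0007, 0.0905])]
scene drawer_right_front [(0.82, [0.528, -0.0462, 0.0435]), (0.73, [0.6807, 0.002, 0.0844])]
scene lock_tab [(0.86, [0.6815, 0.0032, 0.0901])]
scene magnifier [(0.49, [0.4907, -0.1538, 0.0026])]
scene model_car_red [(0.61, [0.547, -0.2095, 0.0018])]
side cabinet []
side drawer_left_front [(0.55, [0.5624, 0.0508, 0.0498])]
side drawer_right_front [(0.9, [0.5269, -0.0459, 0.0483]), (0.44, [0.5669, 0.0512, 0.0481])]
side lock_tab [(0.84, [0.6806, -0.0014, 0.0913])]
side magnifier [(0.76, [0.4891, -0.1514, 0.0033])]
side model_car_red [(0.56, [0.5524, -0.2133, -0.0014])]
wrist cabinet [(0.72, [0.6611, -0.0512, 0.0051])]
wrist drawer_left_front [(0.6, [0.5687, 0.0551, 0.0517])]
wrist drawer_right_front [(0.71, [0.5291, -0.0467, 0.0461])]
wrist lock_tab [(0.63, [0.6796, 0.004, 0.0898])]
wrist magnifier [(0.66, [0.4859, -0.152, -0.003])]
wrist model_car_red [(0.24, [0.5266, -0.0434, 0.0479])]
```

View pics/wrist0.png

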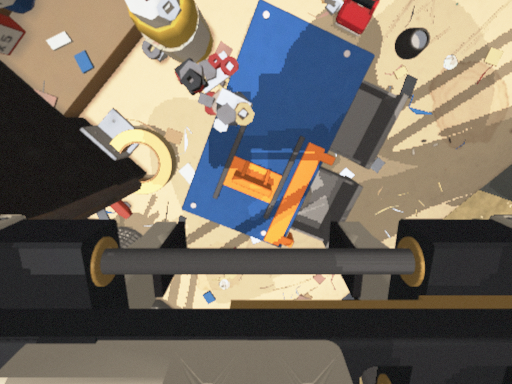

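The wrist view shows the cabinet's blue top (corners about (373,55), (268,240) and (183,208)). Both drawers are open to the image right, and the tab is at (253,176). I'll fit the yaw from depth, and check the thin poles near the workspace.

```bash
python3 - <<'E'
from h import *
def cloud(cam):
    c=arm.get_calibration(cam); im,d=arm.grab_frame(cam)
    v,u=np.mgrid[:384,:512]; K=c["mtx"]
    P=np.stack([(u-K[0,2])/K[0,0]*d,-(v-K[1,2])/K[1,1]*d,-d],-1)
    W=Rotation.from_euler("xyz",c["rotation"]).apply(P.reshape(-1,3)).reshape(384,512,3)+c["origin"]
    W[d==0]=np.nan; return im,W
im,W=cloud("wrist")
i=im.astype(int); blue=(i[...,2]>i[...,0]+40)&(i[...,2]>i[...,1]+25)
m=blue&(abs(W[...,2]-.07)<.012)&(np.hypot(W[...,0]-.66,W[...,1]+.05)<.16)
p=W[m][:,:2]; print(m.sum(),"z",np.nanmedian(W[m][:,2]))
r=cv2.minAreaRect(p.astype(np.float32));print(r,np.round(cv2.boxPoints(r),4).tolist())
# front edge line: for bins in y, min x
ys=np.arange(-.10,.05,.005);e=[(y,np.percentile(p[abs(p[:,1]-y)<.003][:,0],1)) for y in ys if (abs(p[:,1]-y)<.003).sum()>20]
e=np.array(e);f=np.polyfit(e[:,0],e[:,1],1);print("front edge slope deg",np.degrees(np.arctan(f[0])),np.std(np.polyval(f,e[:,0])-e[:,1]))
for cam,pts in {"side":[(265,100),(267,200),(272,300),(30,150),(150,50),(162,205),(380,300)],"scene":[(160,50),(168,120),(205,70),(80,150)]}.items():
    im,W=cloud(cam)
    for u,v in pts:
        q=W[v-1:v+2,u-3:u+4].reshape(-1,3);q=q[~np.isnan(q[:,0])]
        o=arm.get_calibration(cam)["origin"]
        if len(q): print(cam,(u,v),np.round(q[np.argmin(np.linalg.norm(q-o,axis=1))],3))
    if cam=="side":
        zz=W[...,2];k=(zz>.12)&(abs(W[...,0]-.55)<.35)&(W[...,1]>-.4)&(W[...,1]<.5)
        g=np.round(W[k][:,:2]/.05).astype(int);u,n=np.unique(g,axis=0,return_counts=True)
        print([(np.round(a*.05,2).tolist(),int(b)) for a,b in zip(u,n) if b>60])
E
```

```text
19517 z 0.07007572089597724
((0.6591921448707581, -0.04589018225669861), (0.2373850792646408, 0.12944012880325317), 66.9666976928711) [[0.5532000064849854, -0.1298000067472458], [0.6722999811172485, -0.18039999902248383], [0.7652000188827515, 0.03799999877810478], [0.6460999846458435, 0.08869999647140503]]
front edge slope deg 22.93698364163529 0.006477513045920949
side (265, 100) [ 0.554 -0.548  0.179]
side (267, 200) [0.521 0.223 0.205]
side (272, 300) [0.514 0.225 0.05 ]
side (30, 150) [0.746 0.374 0.321]
side (150, 50) [0.638 0.306 0.407]
side (162, 205) [0.647 0.283 0.223]
side (380, 300) [0.409 0.467 0.215]
[([0.25, 0.25], 75), ([0.25, 0.3], 82), ([0.3, 0.35], 242), ([0.3, 0.4], 562), ([0.3, 0.45], 693), ([0.3, 0.5], 91), ([0.35, 0.4], 174), ([0.35, 0.45], 2363), ([0.35, 0.5], 4243), ([0.4, 0.45], 1008), ([0.4, 0.5], 5584), ([0.45, 0.5], 397), ([0.5, 0.2], 534), ([0.55, 0.2], 490), ([0.55, 0.25], 346), ([0.6, 0.0], 614), ([0.6, 0.05], 566), ([0.6, 0.3], 968), ([0.65, -0.35], 211), ([0.65, 0.0], 1197), ([0.65, 0.05], 1332), ([0.65, 0.3], 7577), ([0.7, -0.3], 98), ([0.7, -0.1], 141), ([0.7, -0.05], 153), ([0.7, 0.0], 150), ([0.7, 0.05], 105), ([0.75, -0.4], 208), ([0.75, 0.05], 123), ([0.75, 0.3], 2268), ([0.75, 0.35], 4966), ([0.75, 0.4], 508), ([0.8, 0.25], 648), ([0.8, 0.3], 821), ([0.8, 0.35], 1195), ([0.85, -0.25], 377), ([0.85, 0.0], 3173), ([0.85, 0.05], 157), ([0.85, 0.1], 155), ([0.85, 0.15], 177), ([0.85, 0.25], 1056), ([0.85, 0.3], 1258), ([0.9, -0.35], 368), ([0.9, -0.3], 333), ([0.9, -0.25], 227), ([0.9, -0.2], 124), ([0.9, -0.05], 739), ([0.9, 0.0], 704), ([0.9, 0.05], 261)]
scene (160, 50) [0.528 0.219 0.368]
scene (168, 120) [0.516 0.215 0.182]
scene (205, 70) [0.733 0.36  0.262]
scene (80, 150) [0.271 0.216 0.159]
```

Call:
drive_tool([
  [-0.8,0.08,0,0,0,1],
  [-0.8,0.08,0,0,0,1],
  [-0.8,0.08,0,0,0,1],
  [-0.8,0.08,0,0,0,1],
  [-0.8,0.08,0,0,0,1],
])

```text
t: 2.88
eef_pos: [0.514, 0.016, 0.2267]
ee_rot: [-3.141, -0.0, -1.044]
force: [-0.5, 0.4, 0.2]
width: 0.0878
```

Call:
drive_tool([
  [0,0,-0.5,0,0,1],
  [0,0,-0.5,0,0,1],
  [0,0,-0.5,0,0,1],
  [0,0,-0.5,0,0,1],
  [0,0,-0.5,0,0,1],
])

```text
t: 3.5
eef_pos: [0.5151, 0.016, 0.1262]
ee_rot: [-3.141, -0.0, -0.52]
force: [-0.6, 1.2, 0.7]
width: 0.088
```

Call:
drive_tool([
  [0,0,-0.3,0,0,1],
  [0,0,0,0,0,0.16],
  [0,0,0,0,0,0],
])

```text
t: 3.88
eef_pos: [0.5154, 0.0161, 0.1152]
ee_rot: [-3.141, -0.001, -0.404]
force: [-0.6, -0.0, -0.4]
width: 0.0875
```

```bash
python3 - <<'E'
from h import *
snap("wrist","w1"); snap("side","s1")
for c in ["wrist","side"]:
    for t in ["drawer_left_front","drawer_right_front","lock_tab"]: print(c,t,find(t,c))
s=arm.get_state();print(s["eef_pos"],np.degrees(s["ee_rot"]),s["width"],s["t"],s["force"])
a=cv2.imread("pics/w1.png");b=cv2.imread("pics/s1.png");cv2.imwrite("pics/m1.png",cv2.resize(np.hstack([a,b]),(800,300)))
E
```

```text
wrist drawer_left_front []
wrist drawer_right_front [(0.7, [0.4885, -0.1556, -0.0039]), (0.69, [0.5263, -0.0449, 0.0485])]
wrist lock_tab []
side drawer_left_front [(0.67, [0.5644, 0.0485, 0.0477])]
side drawer_right_front [(0.95, [0.527, -0.0489, 0.0479])]
side lock_tab [(0.67, [0.6785, -0.0017, 0.0935])]
[0.5150364  0.01601667 0.11479001] [-1.79980733e+02 -1.46136075e-02 -2.30599003e+01] 0.0876647813384598 4.275 [-0.10583082  0.08461307  0.48181756]
```

View pics/m1.png

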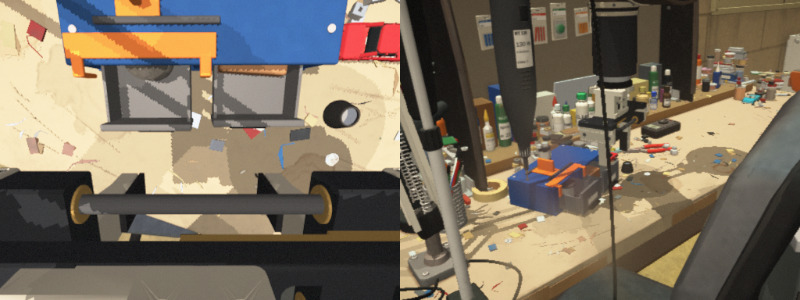

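The gripper is square to the cabinet, with one open finger in front of each drawer: drawer fronts at (147,125) and (257,122), tongues at (78,70) and (205,70). I'll lower and push both drawers together.

Call:
drive_tool([
  [0,0,-0.7,0,0,0],
  [0,0,-0.7,0,0,0],
  [0,0,-0.65,0,0,0],
  [0.3,-0.13,0,0,0,0],
  [0.2,-0.085,0,0,0,0],
])

```text
t: 4.9
eef_pos: [0.5365, 0.0072, 0.0334]
ee_rot: [-3.141, -0.001, -0.402]
force: [0.0, 1.1, -0.4]
width: 0.0879
```

Call:
drive_tool([
  [0.2,-0.085,0,0,0,0],
  [0.2,-0.085,0,0,0,0],
  [0.2,-0.085,0,0,0,0],
  [0.2,-0.085,0,0,0,0],
  [0.2,-0.085,0,0,0,0],
])

```text
t: 5.52
eef_pos: [0.5755, -0.0097, 0.033]
ee_rot: [-3.141, -0.0, -0.402]
force: [-2.4, 3.3, 1.8]
width: 0.0876
```

Call:
drive_tool([
  [0.1,-0.04,0,0,0,0],
  [0.09,-0.04,0,0,0,0],
  [0.09,-0.04,0,0,0,0],
  [0,0,0,0,0,0],
])

```text
t: 6.02
eef_pos: [0.5866, -0.0148, 0.0323]
ee_rot: [3.141, -0.0, -0.402]
force: [-0.2, -0.6, -0.3]
width: 0.088
```

Call:
drive_tool([
  [0.05,-0.02,0,0,0,0],
  [0,0,0,0,0,0],
])

```text
t: 6.28
eef_pos: [0.5871, -0.0151, 0.0323]
ee_rot: [3.141, 0.002, -0.402]
force: [-6.6, 5.1, 6.5]
width: 0.0873
```

Call:
drive_tool([
  [0.05,-0.02,0,0,0,0],
  [0,0,0,0,0,0],
])

```text
t: 6.52
eef_pos: [0.5871, -0.0152, 0.0323]
ee_rot: [3.14, 0.005, -0.402]
force: [-14.0, 10.6, 13.9]
width: 0.0878
```

```bash
python3 - <<'E'
from h import *
s=arm.get_state();print(s["moment"],s["force"])
snap("wrist","w2"); snap("side","s2")
R=np.array([[.920,-.391],[.391,.920]])
for c in ["wrist","side","scene"]:
    if c=="scene": arm.grab_frame(c)
    for t in ["drawer_left_front","drawer_right_front"]:
        for sc,p in find(t,c): print(c,t,sc,p,"cab",np.round(R@(np.array(p[:2])-[.6595,-.0465]),4))
a=cv2.imread("pics/w2.png");b=cv2.imread("pics/s2.png")[150:310,100:312];cv2.imwrite("pics/m2.png",np.hstack([cv2.resize(a,(400,300)),cv2.resize(b,(398,300))]))
E
```

```text
[4.03517234 4.97463551 0.47027941] [-14.04519321  10.62897183  13.91339267]
wrist drawer_right_front 0.2 [0.6585, -0.0504, 0.0034] cab [ 0.0006 -0.004 ]
side drawer_left_front 0.72 [0.6165, 0.0267, 0.0492] cab [-0.0682  0.0505]
side drawer_right_front 0.8 [0.5753, -0.0673, 0.0479] cab [-0.0693 -0.0521]
scene drawer_right_front 0.64 [0.6808, -0.0, 0.0924] cab [0.0014 0.0511]
scene drawer_right_front 0.49 [0.5723, -0.067, 0.0443] cab [-0.0722 -0.053 ]
```

View pics/m2.png

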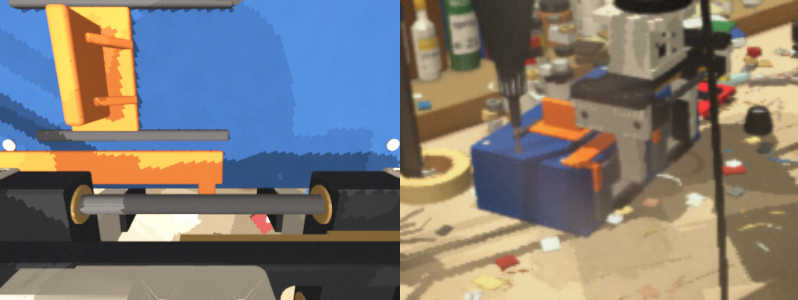

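Both fronts measure at the shut position (about -68 to -69 mm). A small yaw each way will seat each drawer with its own finger, then I'll back off.

Call:
drive_tool([
  [0,0,0,0,0,0.25],
  [0,0,0,0,0,0],
])

```text
t: 7.22
eef_pos: [0.5858, -0.0152, 0.0319]
ee_rot: [3.139, 0.007, -0.378]
force: [-15.9, 13.7, 15.3]
width: 0.0876
```

Call:
drive_tool([
  [0,0,0,0,0,-0.25],
  [0,0,0,0,0,-0.25],
  [0,0,0,0,0,0],
])

```text
t: 7.6
eef_pos: [0.5859, -0.0147, 0.032]
ee_rot: [3.139, 0.007, -0.427]
force: [-19.2, 15.0, 14.4]
width: 0.0873
```

Call:
drive_tool([
  [0,0,0,0,0,0.25],
  [-0.2,0.08,0,0,0,0],
  [-0.6,0.25,0,0,0,0],
  [-0.3,0.12,0,0,0,0],
  [0,0,0,0,0,0],
])

```text
t: 8.22
eef_pos: [0.546, 0.0022, 0.0327]
ee_rot: [3.141, -0.0, -0.401]
force: [0.5, -0.4, 1.6]
width: 0.0874
```

```bash
python3 - <<'E'
from h import *
s=arm.get_state();print(s["eef_pos"],s["force"],s["moment"])
im,d=snap("wrist","w3"); snap("side","s3")
R=np.array([[.920,-.391],[.391,.920]])
for c in ["wrist","side"]:
    for t in ["drawer_left_front","drawer_right_front","lock_tab"]:
        for sc,p in find(t,c): print(c,t,sc,p,"cab",np.round(R@(np.array(p[:2])-[.6595,-.0465]),4))
a=cv2.imread("pics/w3.png");b=cv2.imread("pics/s3.png")[150:310,100:312];cv2.imwrite("pics/m3.png",np.hstack([cv2.resize(a,(400,300)),cv2.resize(b,(398,300))]))
E
```

```text
[0.5459565  0.00218232 0.03265787] [ 0.53701217 -0.37419442  1.55081173] [-0.05848659  0.00705668 -0.02742481]
wrist drawer_left_front 0.73 [0.6609, -0.0518, 0.004] cab [ 0.0034 -0.0043]
wrist drawer_left_front 0.66 [0.619, 0.0313, 0.0519] cab [-0.0677  0.0557]
wrist drawer_right_front 0.85 [0.5769, -0.0656, 0.0484] cab [-0.0685 -0.0499]
side drawer_left_front 0.88 [0.6168, 0.0285, 0.0487] cab [-0.0686  0.0523]
side lock_tab 0.88 [0.6825, 0.0008, 0.092] cab [0.0027 0.0525]
side lock_tab 0.33 [0.6187, 0.026, 0.0481] cab [-0.0659  0.0507]
```

View pics/m3.png

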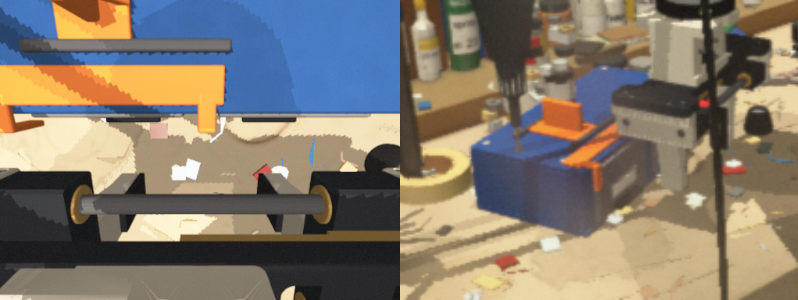

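Both fronts are flush in the picture, and a tongue still hangs clear in front of each post. Before the approach to the tab, I'll check for tall things behind and left of it. I don't want to sweep the gripper or wrist camera into anything.

```bash
python3 - <<'E'
from h import *
for cam in ["side","scene"]:
    c=arm.get_calibration(cam); im,d=arm.grab_frame(cam)
    v,u=np.mgrid[:384,:512]; K=c["mtx"]
    P=np.stack([(u-K[0,2])/K[0,0]*d,-(v-K[1,2])/K[1,1]*d,-d],-1).reshape(-1,3)
    W=Rotation.from_euler("xyz",c["rotation"]).apply(P)+c["origin"]; W=W[d.ravel()>0]
    R=np.array([[.920,-.391],[.391,.920]]); C=(W[:,:2]-[.6595,-.0465])@R.T
    k=(W[:,2]>.11)&(W[:,2]<.6)&(C[:,0]>-.02)&(C[:,0]<.3)&(C[:,1]>-.1)&(C[:,1]<.36)
    g=np.round(C[k]/.04).astype(int)
    for a in np.unique(g,axis=0):
        z=W[k][(g==a).all(1),2]
        if len(z)>25: print(cam,"cab",np.round(a*.04,2),len(z),"z",round(z.min(),2),round(z.max(),2))
E
```

```text
side cab [0.   0.36] 433 z 0.11 0.24
side cab [0.04 0.  ] 276 z 0.11 0.17
side cab [0.04 0.32] 109 z 0.12 0.18
side cab [0.04 0.36] 888 z 0.11 0.29
side cab [ 0.08 -0.04] 36 z 0.11 0.15
side cab [0.08 0.  ] 91 z 0.11 0.15
side cab [0.08 0.2 ] 34 z 0.12 0.14
side cab [0.08 0.24] 228 z 0.11 0.18
side cab [0.08 0.28] 32 z 0.13 0.16
side cab [0.08 0.36] 234 z 0.12 0.29
side cab [ 0.12 -0.08] 34 z 0.11 0.15
side cab [0.12 0.12] 599 z 0.11 0.26
side cab [0.12 0.2 ] 124 z 0.11 0.17
side cab [0.12 0.24] 27 z 0.11 0.13
side cab [0.16 0.12] 2364 z 0.11 0.45
side cab [0.16 0.16] 173 z 0.11 0.17
side cab [0.16 0.2 ] 192 z 0.13 0.23
side cab [0.16 0.24] 165 z 0.11 0.24
side cab [0.16 0.28] 457 z 0.11 0.23
side cab [0.2  0.12] 1748 z 0.11 0.46
side cab [0.2  0.16] 383 z 0.11 0.24
side cab [0.2 0.2] 26 z 0.21 0.23
side cab [0.2  0.28] 60 z 0.11 0.23
side cab [ 0.24 -0.08] 75 z 0.11 0.17
side cab [0.24 0.08] 1428 z 0.11 0.46
side cab [0.24 0.12] 66 z 0.12 0.46
side cab [ 0.28 -0.08] 525 z 0.11 0.18
side cab [ 0.28 -0.04] 304 z 0.11 0.18
side cab [0.28 0.08] 1282 z 0.12 0.46
side cab [0.28 0.12] 166 
[... 383 characters left out ...]
 0.11 0.17
scene cab [ 0.12 -0.04] 37 z 0.11 0.17
scene cab [0.12 0.12] 198 z 0.11 0.26
scene cab [0.12 0.2 ] 101 z 0.11 0.16
scene cab [ 0.16 -0.08] 96 z 0.11 0.17
scene cab [0.16 0.08] 345 z 0.11 0.45
scene cab [0.16 0.12] 1297 z 0.11 0.45
scene cab [0.16 0.2 ] 47 z 0.13 0.24
scene cab [0.16 0.24] 117 z 0.18 0.24
scene cab [0.16 0.28] 211 z 0.12 0.23
scene cab [0.16 0.32] 32 z 0.17 0.23
scene cab [0.2  0.08] 2268 z 0.11 0.47
scene cab [0.24 0.08] 2318 z 0.11 0.47
scene cab [0.24 0.36] 156 z 0.26 0.45
scene cab [ 0.28 -0.08] 53 z 0.11 0.18
scene cab [ 0.28 -0.04] 178 z 0.11 0.2
scene cab [0.28 0.04] 1578 z 0.11 0.47
scene cab [0.28 0.08] 766 z 0.11 0.47
scene cab [0.28 0.36] 198 z 0.35 0.45
```

```bash
python3 - <<'E'
from h import *
for cam in ["side","scene"]:
    c=arm.get_calibration(cam); im,d=arm.grab_frame(cam)
    v,u=np.mgrid[:384,:512]; K=c["mtx"]
    P=np.stack([(u-K[0,2])/K[0,0]*d,-(v-K[1,2])/K[1,1]*d,-d],-1).reshape(-1,3)
    W=Rotation.from_euler("xyz",c["rotation"]).apply(P)+c["origin"]
    R=np.array([[.920,-.391],[.391,.920]]); C=(W[:,:2]-[.6595,-.0465])@R.T
    z=W[:,2]; ok=d.ravel()>0
    for nm,b in {"near":(-.03,.1,-.1,.06),"black":(.05,.145,.06,.17)}.items():
        k=ok&(z>.09+.02*(nm=="near"))&(C[:,0]>b[0])&(C[:,0]<b[1])&(C[:,1]>b[2])&(C[:,1]<b[3])
        if not k.any(): continue
        for lo in np.arange(.09,.3,.02):
            s=k&(z>=lo)&(z<lo+.02)
            if s.sum()>5: print(cam,nm,f"z{lo:.2f}",s.sum(),"x",np.round(np.percentile(C[s,0],[2,98]),3),"y",np.round(np.percentile(C[s,1],[2,98]),3),"rgb",np.median(im.reshape(-1,3)[s],0),"px",np.median(u.ravel()[s]),np.median(v.ravel()[s]))
cv2.imwrite("pics/sc3.png",cv2.resize(cv2.imread("pics/s3.png")[120:290,80:330],(750,510)))
s=arm.get_state();print(s["q"])
E
```

```text
side near z0.11 181 x [0.035 0.085] y [-0.024  0.012] rgb [104.  85.  67.] px 183.0 178.0
side near z0.13 159 x [0.03  0.083] y [-0.028 -0.007] rgb [145. 132. 115.] px 182.0 168.0
side near z0.15 78 x [0.026 0.082] y [-0.025 -0.   ] rgb [136.  118.5  87. ] px 184.0 161.0
side black z0.09 109 x [0.128 0.145] y [0.119 0.134] rgb [70. 60. 48.] px 102.0 207.0
side black z0.11 117 x [0.128 0.144] y [0.12  0.134] rgb [69. 58. 47.] px 101.0 197.0
side black z0.13 140 x [0.129 0.144] y [0.12  0.165] rgb [68.  57.5 47. ] px 98.0 188.0
side black z0.15 115 x [0.129 0.144] y [0.119 0.134] rgb [69. 58. 48.] px 97.0 176.0
side black z0.17 119 x [0.13  0.145] y [0.118 0.134] rgb [67. 57. 47.] px 96.0 166.0
side black z0.19 109 x [0.132 0.144] y [0.118 0.133] rgb [66. 56. 47.] px 94.0 155.0
side black z0.21 112 x [0.135 0.145] y [0.116 0.133] rgb [65. 55. 46.] px 92.0 144.0
side black z0.23 98 x [0.137 0.145] y [0.115 0.131] rgb [65. 53. 44.] px 90.0 132.0
side black z0.25 75 x [0.139 0.145] y [0.114 0.129] rgb [64. 53. 43.] px 89.0 121.0
side black z0.27 34 x [0.142 0.145] y [0.114 0.126] rgb [64.
[... 572 characters left out ...]
black z0.15 46 x [0.13  0.145] y [0.11  0.126] rgb [61. 51. 45.] px 300.0 121.0
scene black z0.17 43 x [0.13  0.144] y [0.11  0.125] rgb [60. 52. 45.] px 300.0 115.0
scene black z0.19 42 x [0.132 0.144] y [0.109 0.125] rgb [60.  52.  43.5] px 301.0 108.0
scene black z0.21 34 x [0.135 0.144] y [0.108 0.123] rgb [63. 54. 46.] px 302.0 101.0
scene black z0.23 28 x [0.136 0.145] y [0.108 0.12 ] rgb [62.  53.5 46.5] px 303.0 94.0
scene black z0.25 22 x [0.138 0.145] y [0.11  0.118] rgb [61. 52. 46.] px 303.0 86.5
scene black z0.27 16 x [0.142 0.145] y [0.109 0.119] rgb [59.  50.  43.5] px 304.0 79.5
[ 3.62269151e-01  3.56312014e-01 -5.06085675e-01  2.72812149e-05
 -7.08468790e-01  8.06271370e-01]
```

View pics/sc3.png

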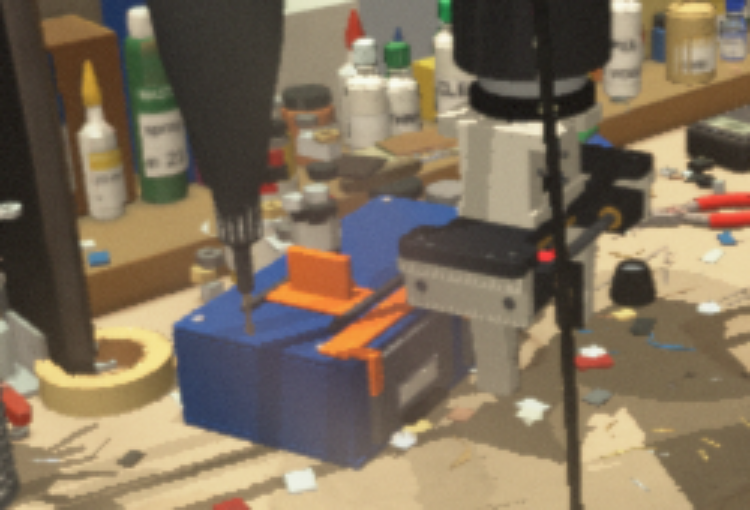

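The side view shows both drawers shut and a stack of jars overhanging the cabinet's back edge, up to z≈0.17 at cabinet x≥26 mm. I'll tilt the tool 18° so the gripper body leans to the front, close the fingers, and come in left of the tab.

Call:
drive_tool([
  [0,0,0.5,0,0,0],
  [0,0,0.5,0,0,0],
  [0,0,0.5,-0.39,-0.92,0],
  [0,0,0.5,-0.39,-0.92,0],
  [0,0,0.5,-0.39,-0.92,0],
], claw=0, newtons=20)

```text
t: 9.45
eef_pos: [0.5465, 0.0029, 0.1336]
ee_rot: [-3.139, -0.317, -0.402]
force: [1.9, -1.9, 1.4]
width: 0.043
```

Call:
drive_tool([
  [0.72,0.24,0,0,0,0],
  [0.72,0.24,0,0,0,0],
  [0.72,0.24,0,0,0,0],
  [0.72,0.24,0,0,0,0],
  [0.72,0.24,0,0,0,0],
])

```text
t: 10.07
eef_pos: [0.6911, 0.0503, 0.1325]
ee_rot: [-3.141, -0.314, -0.402]
force: [-0.4, -0.3, 0.9]
width: 0.0008
```

Call:
drive_tool([
  [0,0,-0.4,0,0,0],
  [0,0,0,0,0,0],
])

```text
t: 10.32
eef_pos: [0.6892, 0.0494, 0.1149]
ee_rot: [3.14, -0.312, -0.402]
force: [-0.5, -0.6, -0.3]
width: 0.0004
```

```bash
python3 - <<'E'
from h import *
s=arm.get_state();R=np.array([[.920,-.391],[.391,.920]])
print(s["eef_pos"],"cab",R@(s["eef_pos"][:2]-[.6595,-.0465]),s["force"],s["width"],s["t"])
snap("wrist","w4"); snap("side","s4")
for c in ["wrist","side"]:
        for sc,p in find("lock_tab",c): print(c,sc,p,"cab",np.round(R@(np.array(p[:2])-[.6595,-.0465]),4))
a=cv2.imread("pics/w4.png");b=cv2.imread("pics/s4.png")[120:300,80:320];cv2.imwrite("pics/m4.png",np.hstack([cv2.resize(a,(400,300)),cv2.resize(b,(400,300))]))
E
```

```text
[0.68922782 0.04939043 0.11489253] cab [-0.01014356  0.09984277] [-0.48977652 -0.6253053  -0.31344738] 0.0003839479097544847 10.325
wrist 0.84 [0.6781, 0.0019, 0.0906] cab [-0.0018  0.0518]
side 0.8 [0.6812, -0.0003, 0.0922] cab [0.0019 0.051 ]
```

View pics/m4.png

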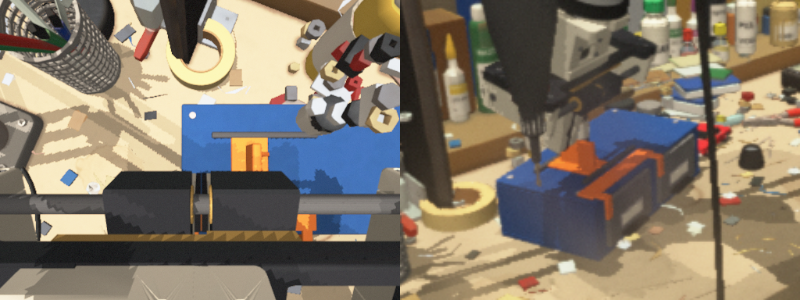

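The tips are left of the tab (tab at (255,152) in the wrist view) with the jars clear to the upper right. I'll descend and approach the plain side.

Call:
drive_tool([
  [0,0,-0.4,0,0,0],
  [0,0,-0.32,0,0,0],
  [-0.08,-0.18,0,0,0,0],
  [-0.08,-0.18,0,0,0,0],
  [0,0,0,0,0,0],
])

```text
t: 11.15
eef_pos: [0.6837, 0.0349, 0.0884]
ee_rot: [-3.141, -0.314, -0.403]
force: [0.4, -0.3, -0.1]
width: 0.0004
```

Call:
drive_tool([
  [-0.05,-0.12,0,0,0,0],
  [-0.05,-0.12,0,0,0,0],
  [-0.05,-0.12,0,0,0,0],
  [-0.05,-0.12,0,0,0,0],
])

```text
t: 11.65
eef_pos: [0.6758, 0.0164, 0.0879]
ee_rot: [-3.141, -0.314, -0.402]
force: [-1.1, 2.2, 1.0]
width: 0.0002
```

Call:
drive_tool([
  [-0.05,-0.12,0,0,0,0],
  [-0.05,-0.12,0,0,0,0],
  [-0.05,-0.12,0,0,0,0],
])

```text
t: 12.02
eef_pos: [0.6697, 0.0017, 0.0878]
ee_rot: [-3.141, -0.314, -0.402]
force: [1.1, 2.1, 0.5]
width: 0.0005
```

Call:
drive_tool([
  [-0.04,-0.09,0,0,0,0],
  [-0.02,-0.05,0,0,0,0],
  [0,0,0,0,0,0],
])

```text
t: 12.4
eef_pos: [0.6672, -0.004, 0.0877]
ee_rot: [3.142, -0.314, -0.402]
force: [-0.1, 0.4, 0.3]
width: 0.0009
```

Call:
drive_tool([
  [-0.02,-0.05,0,0,0,0],
  [-0.02,-0.05,0,0,0,0],
  [0,0,0,0,0,0],
])

```text
t: 12.78
eef_pos: [0.6662, -0.0065, 0.0878]
ee_rot: [-3.14, -0.314, -0.401]
force: [-0.6, 6.2, -2.0]
width: 0.0003
```

Call:
drive_tool([
  [-0.02,-0.05,0,0,0,0],
  [-0.02,-0.05,0,0,0,0],
  [0,0,0,0,0,0],
])

```text
t: 13.15
eef_pos: [0.6663, -0.0069, 0.088]
ee_rot: [-3.135, -0.316, -0.399]
force: [-2.5, 21.1, -4.4]
width: 0.0002
```

```bash
python3 - <<'E'
from h import *
s=arm.get_state();R=np.array([[.920,-.391],[.391,.920]])
print(s["eef_pos"],"cab",R@(s["eef_pos"][:2]-[.6595,-.0465]),s["force"])
snap("side","s5"); arm.grab_frame("wrist")
for c in ["side","wrist"]:
    for t in ["lock_tab","drawer_left_front","drawer_right_front"]:
        for sc,p in find(t,c): print(c,t,sc,p,"cab",np.round(R@(np.array(p[:2])-[.6595,-.0465]),4))
E
```

```text
[ 0.66625715 -0.00687495  0.08797802] cab [-0.00927681  0.03909709] [-2.52656585 21.05633694 -4.37872998]
side lock_tab 0.65 [0.6682, -0.0317, 0.0916] cab [0.0022 0.017 ]
side drawer_left_front 0.83 [0.6179, 0.0307, 0.0505] cab [-0.0685  0.0548]
side drawer_right_front 0.98 [0.5767, -0.0656, 0.0462] cab [-0.0687 -0.0499]
wrist lock_tab 0.79 [0.6637, -0.0291, 0.0868] cab [-0.0029  0.0177]
```

The plate is hard on its stop: 21 N with no further movement, and the tab has gone about 35 mm. I'll back off to the left, rise, and do the last check.

Call:
drive_tool([
  [0.1,0.23,0,0,0,0],
  [0.2,0.46,0,0,0,0],
  [0.1,0.23,0.3,0,0,0],
  [-0.4,0.1,0.6,0,0,0],
  [-0.6,0.1,0.6,0,0,0],
])

```text
t: 14.18
eef_pos: [0.6403, 0.0337, 0.1479]
ee_rot: [3.141, -0.313, -0.402]
force: [-0.5, -0.1, 0.6]
width: 0.0003
```

Call:
drive_tool([
  [-0.9,0,0.6,0,0,0],
  [-0.9,0,0.6,0,0,0],
  [-0.6,0,0.4,0,0,0],
  [0,0,0,0,0,0],
  [0,0,0,0,0,0],
])

```text
t: 14.8
eef_pos: [0.5446, 0.0336, 0.2119]
ee_rot: [-3.141, -0.314, -0.402]
force: [-0.1, 0.5, -0.5]
width: 0.0007
```

```bash
python3 - <<'E'
from h import *
s=arm.get_state();R=np.array([[.920,-.391],[.391,.920]])
print(s["eef_pos"],s["force"],s["t"])
snap("side","s6"); snap("wrist","w6")
for c in ["side","wrist"]:
    for t in ["lock_tab","drawer_left_front","drawer_right_front","magnifier"]:
        for sc,p in find(t,c): print(c,t,sc,p,"cab",np.round(R@(np.array(p[:2])-[.6595,-.0465]),4))
a=cv2.imread("pics/w6.png");b=cv2.imread("pics/s6.png")[120:300,80:320];cv2.imwrite("pics/m6.png",np.hstack([cv2.resize(a,(400,300)),cv2.resize(b,(400,300))]))
E
```

```text
[0.54456483 0.03355535 0.21185702] [-0.08877974  0.47881406 -0.50889747] 14.8
side lock_tab 0.65 [0.6686, -0.0318, 0.0906] cab [0.0026 0.0171]
side lock_tab 0.19 [0.5554, -0.2138, -0.0021] cab [-0.0304 -0.1946]
side drawer_left_front 0.96 [0.6175, 0.0262, 0.0503] cab [-0.0671  0.0505]
side drawer_left_front 0.33 [0.43, -0.3053, -0.0] cab [-0.1099 -0.3278]
side drawer_right_front 0.62 [0.5781, -0.0689, 0.0507] cab [-0.0661 -0.0524]
side magnifier 0.6 [0.4904, -0.153, 0.003] cab [-0.1139 -0.1641]
wrist lock_tab 0.87 [0.666, -0.028, 0.0939] cab [-0.0013  0.0196]
wrist lock_tab 0.26 [0.5748, -0.0645, 0.0446] cab [-0.0709 -0.0497]
wrist drawer_left_front 0.72 [0.6237, 0.0306, 0.0515] cab [-0.0631  0.0569]
wrist drawer_right_front 0.66 [0.5759, -0.0635, 0.0495] cab [-0.0703 -0.0483]
wrist magnifier 0.82 [0.487, -0.1534, -0.0022] cab [-0.1169 -0.1658]
```

View pics/m6.png

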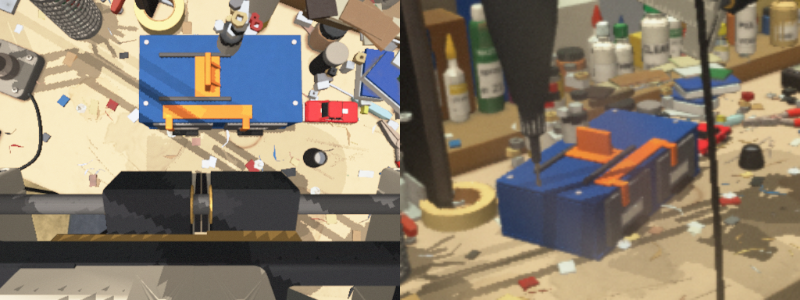

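Both drawers are shut, and the tongues (at about (165,115) and (250,115) in the wrist view) now sit over the drawers' edges. The car, can and magnifier haven't moved. Handing in.

```bash
python3 -c "
from station import arm
print(arm.job_done())"
```

```text
the job is handed in; nothing more can be done
None
```

Both drawers are pushed home and the lock plate is slid to its stop. I handed the job in at about 15 s of the 54 s allowed.

- **Drawers:** I pushed both at once with one fingertip of the open gripper on each front, until they stopped at about 18 N. A small turn each way then pressed each drawer in separately, up to about 24 N. At the end the side camera put both fronts at about −66 to −67 mm, against −68 mm for shut.
- **Lock plate:** after the drawers were in, I pushed the tab on its plain side with closed fingers. I tilted the tool 18° to clear the jars overhanging the back of the cabinet. The plate came up hard against its stop at 21 N after about 35 mm of tab travel, against 36 mm nominal. The tongues can be seen over the drawers' edges.
- **Other things:** the magnifier measured in the same place as at the start. The car and film can looked unmoved in the last picture, but I did not measure them again. I did not check the solder reel or sanding block inside the shut drawers.
- **Readings that disagreed:** the last wrist-camera reading put the left drawer's front at −63 mm (about 5 mm out). The side camera's −67 mm and the stop force say it is shut. A few low-score network hits were plainly false, and I ignored them.

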